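Stack the keyed desk trays in their dock

ROBOT

A 6-joint arm with a two-finger parallel gripper is mounted at the origin on the work surface. World frame = base frame: x ahead of the robot, y to its left, z up, the work surface at z = 0. Lengths are in m, angles in rad, forces in N, time in s.
With the tool pointing down it reaches from about 0.325 to 0.775 m from the base axis. Payload 9.3 kg.
Tool frame: the origin (TCP) lies midway between the tips of the shut fingers; the grasp point (between the pads) lies 19 mm behind it; z points along the fingers, y is the line along which they close (so a half turn about z gives the same grasp; the last joint's range is limited). The gripper opens to 85 mm and grips with 20 to 120 N. Pads are 22 mm wide; open, the fingers measure 114 mm over their backs; the gripper's body (76 mm by 85 mm) begins 54 mm behind the grasp point. The pads swing forward as they close: fully open they stand 13 mm farther back than shut.
Start: joints at [-0.153, 0.259, 0.021, 1.334, 0, 1.418], TCP at [0.55, -0, 0.231] pointing down, gripper open.
Joint ranges: [-3.04, 3.04], [-0.91, 1.82], [-1.04, 1.36], [-1.92, 1.95], [-1.52, 1.45], [-3.14, 3.14]. Speed limits (rad/s): [2.22, 2.22, 2.79, 3.14, 3.14, 3.14].

INTERFACE

Orientations are given as a 3x3 rotation matrix whose columns are the frame's x, y, z axes.
In Python, from workcell import ctrl gives the robot as it stands.
- The arm moves only by the shell command python3 -m crank 'ROWS'. ROWS is JSON, a list of rows, each an object with "travel": the shift along the tool's x, y, z in cm, a list of three; "angular": the turn, a rotation vector about the tool's x, y, z in degrees, a list of three; "claw": the opening in per cent of the stroke, from 0 (shut) to 100 (fully open). A call has exactly 8 rows; each row is the pose to reach, as a shift and turn from the pose commanded when the call began, along the tool's axes at that moment; what a row does not reach only later rows make up. A row lasts 1/12 s, in which the tool goes at most 41.7 mm and 7.16 degrees, less where a joint would pass 70% of its speed; a pose out of reach is approached as far as the arm can. A call with a gripper value outside its range is refused whole. The fingers move at their own pace and stop on an object; the grip force is fixed at half the most. Time passes only in rows, so rows that repeat a pose let the fingers close, or fill a call up. It gives the time, the measured TCP pose, the force, the opening and the grip force at its end, in the units of the state.
- ctrl.sense(): the state, without advancing time (a new reading comes with each control period).
- ctrl.camera(name): name is "scene" or "side" or "wrist"; returns the picture (400x640x3 uint8, red, green, blue); there is no depth.
- ctrl.camera_model(name): a dict with "intrinsics" (3x3 intrinsics, pixels), "k1" (the pictures are not rectified: a ray, as slopes to the right and down, at radius r is drawn at 1 + k1 r^2 times it, then the intrinsics apply), "eye" and "orientation" of the camera in the world; the wrist camera has in their place "hand_eye" (4x4, takes a point from camera to tool coordinates, whose origin is the TCP and whose axes are the flange's). Camera axes: x right, y down, z forward; pixel columns grow to the right and rows downward; lengths in m; the calibration is good to about 2 mm. A picture is of the moment at which its call begins: read the wrist's pose just before it. camera_model takes no time and is no camera call.
- ctrl.close_job(): hands the job in; it is judged then, once.
The state is a dict: "clock": time; "q": joint angles; "dq": joint speeds; "effort": joint torques, N m; "position": TCP position; "tcp_rot": TCP orientation; "contact_force": force on the tool from outside, world axes, zero at the start; "wrist_torque": the same for the moment, N m; "opening": opening from 0.0 (shut) to 1.0 (fully open); "gripper_force": force on a finger pad.
Only numpy, scipy, OpenCV 4.12 (cv2) and the standard library are available. Lean on these libraries where they do the work, as an engineer would, in place of code of your own. Each camera call takes 0.05 s, during which the arm holds its last target. There are 200 camera calls.

TASK

Put the desk tidy together: take the deep tray out of the wooden caddy and seat it in the dock, its notch over the dock's key, then take the shallow tray off the notebook and stack it on the deep tray, its notch over that tray's key. Both trays must end level and fully home, let go and at rest; lower them into place rather than dropping them, and do not shift the other things on the desk.

Things in the scene. Friction and masses are not known exactly. Their poses are not given: they have to be found in the camera images.
- deep_tray: Deep open square tray, plain wood, 64 x 64 mm outside, walls 5 mm thick, z 4 to 48 mm, mouth 54 x 54 mm. Foot below the walls: 49 mm square, 4 mm high. Origin: centre of the foot's underside; z up, +x to the side with key and notch. About 90 g. Starts in the caddy's bay, +x towards the caddy's +y wall: there only its +-y sides can be gripped; in the dock only its +-x sides.
- deep_tray_key (a point): Point on top of the deep tray's key, 56 mm above its origin, x 28.75 mm. The key stands 8 mm up from the middle of the +x wall's rim: x 27 to 30.5 mm (1.5 mm inside the outer face), 12 mm wide (8 in its top 3 mm). The notch is straight below it at the foot of the same wall: 18 mm wide, z 4 to 14 mm, right through the wall and in to x 24.5 mm.
- shallow_tray: Shallow open square tray, plain wood, 64 x 64 mm outside, walls 5 mm thick, z 4 to 32 mm, mouth 54 x 54 mm. Foot below the walls: 49 mm square, 4 mm high. Origin: centre of the foot's underside; z up, +x to the side with key and notch. About 70 g. Starts on the notebook, turned any way.
- shallow_tray_key (a point): Point on top of the shallow tray's key, 40 mm above its origin, x 28.75 mm. The key stands 8 mm up from the middle of the +x wall's rim: x 27 to 30.5 mm (1.5 mm inside the outer face), 12 mm wide (8 in its top 3 mm). The notch is straight below it at the foot of the same wall: 18 mm wide, z 4 to 14 mm, right through the wall and in to x 24.5 mm.
- dock: Fixed wooden dock; origin: centre of its underside on the desk. Foot plate 100 (x) x 96 (y) x 6 mm. Cheeks 70 mm long in x, 9 mm thick, stand at its +-y sides: inner faces at y = +-39 mm (7 mm from a seated tray), tops at z 74 mm. Open at +-x. A tray goes in with its +x along the dock's +x.
- dock_seat (a point): Where the deep tray's origin lies when home: dock x 0, y 0, z 7 mm; axes those of the dock. Round it a frame 64 mm square outside, 54 inside, top at z 11 mm: the tray's walls rest on it, the foot drops inside. A key like the trays' rises 8 mm from the middle of the frame's +x side.
- deep_tray_rim (a point): Where the shallow tray's origin lies when home on the deep tray: 44 mm above the deep tray's origin; axes those of the deep tray. The upper foot drops into the lower mouth, walls rest on walls.
- caddy: Fixed wooden desk caddy; origin: centre of the bay's underside on the desk. Base 100 mm in x, y -47 to +87 mm, 6 mm thick (the tray stands on it). Bay: 78 mm gap between two walls, inner faces at y = +-39 mm, 90 mm long in x, tops at z 60 mm, open at +-x. Beyond the +y wall a compartment of note paper, up to 60 mm high.
- notebook: Fixed closed black notebook, 105 (x) x 148 (y) x 18 mm; origin: centre of its underside.
- stapler: Bystander: black stapler 125 (x) x 36 (y) x 64 mm; origin under its centre. Leave it.
- tape: Bystander: grey tape dispenser 110 (x) x 46 (y) x 67 mm; origin under its centre. Leave it.
- mug: Bystander: white mug, 78 mm across, 92 mm high, handle to its +y (to about 70 mm from the axis); origin under its centre. Leave it.
- speaker: Bystander: grey round speaker, 76 mm across, 124 mm high; origin under its centre. Leave it.
- calculator: Bystander: grey calculator 125 (x) x 75 (y) x 16 mm; origin under its centre. Leave it.
- phone: Bystander: black telephone in its cradle, 70 (x) x 80 (y) mm, 175 mm high; origin under its centre. Leave it.

How it is judged:
By the outcome, as a careful person would: the job done as asked, in the order asked, and still so for the second after the job is handed in, with the robot touching nothing.
It also fails if it takes over 69 s, if anything falls off the work surface, if the arm or the gripper's body presses on something with over 40 N, if the wrist force passes 120 N, or if a joint passes its speed limit or range.

## Working session

There is one attempt and no reset: what is moved stays moved. The work goes in short steps, Python scripts to look and compute and a shell command to move; the robot and the scene stay as the last step left them, time stands still between calls to the robot, and variables do not carry over. Pictures are saved under pics/ and viewed, at most 13 in all, crops included, and the job is handed in when it is done.

```bash
mkdir -p pics; ls; cat > h.py <<'E'
import numpy as np, cv2
from workcell import ctrl
def model(name, st=None):
    m=ctrl.camera_model(name); K=np.array(m["intrinsics"]);k1=m["k1"]
    if "hand_eye" in m:
        st=st or ctrl.sense(); T=np.eye(4); T[:3,:3]=st["tcp_rot"]; T[:3,3]=st["position"]
        X=T@np.array(m["hand_eye"]); return K,k1,X[:3,3],X[:3,:3]
    return K,k1,np.array(m["eye"]),np.array(m["orientation"])
def rays(M,px):
    K,k1,e,R=M
    d=(np.atleast_2d(px).astype(float)-K[:2,2])/[K[0,0],K[1,1]]
    s=d.copy()
    for _ in range(20): s=d/(1+k1*(s**2).sum(1,keepdims=True))
    return np.c_[s,np.ones(len(s))]@R.T
def onplane(M,px,z):
    r=rays(M,px); e=M[2]; return e+r*((z-e[2])/r[:,2])[:,None]
def proj(M,P):
    K,k1,e,R=M; c=(np.atleast_2d(P)-e)@R; s=c[:,:2]/c[:,2:]
    s=s*(1+k1*(s**2).sum(1,keepdims=True)); return s*[K[0,0],K[1,1]]+K[:2,2]
def shot(name,f):
    st=ctrl.sense(); im=np.array(ctrl.camera(name)); cv2.imwrite(f"pics/{f}.png",im[:,:,::-1]); np.save(f"pics/{f}.npy",im)
    M=model(name,st); np.savez(f"pics/{f}_m.npz",K=M[0],k=M[1],e=M[2],R=M[3]); return im,M
def load(f):
    z=np.load(f"pics/{f}_m.npz"); return np.load(f"pics/{f}.npy"),(z["K"],float(z["k"]),z["e"],z["R"])
E
python3 - <<'E'
from h import *
a,_=shot("scene","s0");b,_=shot("side","d0");w,_=shot("wrist","w0")
print(model("scene"),model("side"));print(np.array(ctrl.sense()["tcp_rot"]).round(3), ctrl.camera_model("wrist"))
E
```

```text
pics
(array([[409.79138039,   0.        , 320.52477396],
       [  0.        , 409.79138039, 202.18360102],
       [  0.        ,   0.        ,   1.        ]]), -0.04244448269340354, array([ 0.92040738, -0.66086204,  0.70059625]), array([[ 0.8791567 ,  0.29436357, -0.37474469],
       [ 0.47644815, -0.55779635,  0.67960312],
       [-0.00898082, -0.77602405, -0.63063937]])) (array([[467.43067752,   0.        , 329.20087595],
       [  0.        , 467.43067752, 200.19270837],
       [  0.        ,   0.        ,   1.        ]]), 0.029532007874548287, array([ 0.06852722, -0.6841286 ,  0.87243751]), array([[ 0.81665784, -0.39651069,  0.41934384],
       [-0.57709646, -0.55420157,  0.59985023],
       [-0.00544601, -0.73187423, -0.68141797]]))
[[ 0.     1.    -0.001]
 [ 1.    -0.     0.   ]
 [ 0.    -0.001 -1.   ]] {'intrinsics': array([[329.05327595,   0.        , 321.48004635],
       [  0.        , 329.05327595, 200.12123204],
       [  0.        ,   0.        ,   1.        ]]), 'k1': 0.0012276013901131248, 'hand_eye': array([[ 7.33648552e-04, -9.60390255e-01, -2.78657532e-01,
         7.15149819e-02],
       [ 9.99999651e-01,  5.93370672e-04,  5.87749715e-04,
        -4.07629551e-04],
       [-3.99121891e-04, -2.78657866e-01,  9.60390355e-01,
        -1.42055367e-01],
       [ 0.00000000e+00,  0.00000000e+00,  0.00000000e+00,
         1.00000000e+00]])}
```

View pics/s0.png

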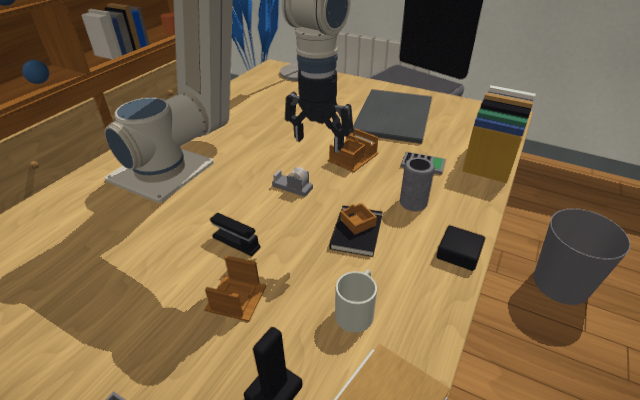

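View pics/d0.png

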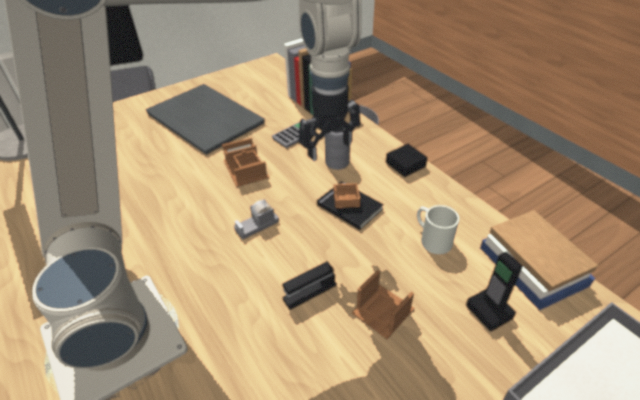

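The scene view shows the caddy with the deep tray at (355,148), the notebook with the shallow tray at (357,225) and the dock at (237,292). In the side view the same things are at (246,163), (349,200) and (383,305).

```bash
python3 - <<'E'
from h import *
A=model("scene");B=model("side")
for n,p,q,z in [("caddy",(355,152),(246,163),.04),("shal",(357,218),(347,195),.04),("dock",(237,298),(383,310),.006),("mug",(355,315),(440,240),.03),("stapler",(237,237),(311,290),.02),("tape",(295,185),(257,222),.02),("spk",(416,190),(338,150),.05),("phone",(272,388),(492,312),.01)]:
    print(n,onplane(A,p,z).round(3),onplane(B,q,z).round(3))
E
```

```text
caddy [[0.506 0.31  0.04 ]] [[0.477 0.314 0.04 ]]
shal [[0.636 0.039 0.04 ]] [[0.631 0.038 0.04 ]]
dock [[ 0.505 -0.274  0.006]] [[ 0.495 -0.274  0.006]]
mug [[ 0.747 -0.212  0.03 ]] [[ 0.723 -0.213  0.03 ]]
stapler [[ 0.402 -0.137  0.02 ]] [[ 0.392 -0.149  0.02 ]]
tape [[0.417 0.106 0.02 ]] [[0.396 0.107 0.02 ]]
spk [[0.73  0.201 0.05 ]] [[0.72 0.2  0.05]]
phone [[ 0.678 -0.403  0.01 ]] [[ 0.68  -0.415  0.01 ]]
```

View pics/w0.png

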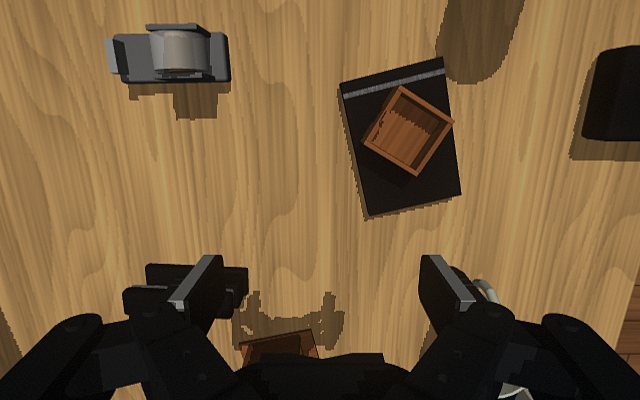

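The wrist view shows the shallow tray at (408,130) on the notebook, with clear desk around the middle of the picture. I'll look at the dock first, then at the caddy.

```bash
python3 -m crank '[{"travel":[-4,-1,0],"angular":[0,0,0],"claw":100},{"travel":[-8,-2,0],"angular":[0,0,0],"claw":100},{"travel":[-12,-3,0],"angular":[0,0,0],"claw":100},{"travel":[-16,-4,0],"angular":[0,0,0],"claw":100},{"travel":[-20,-5,0],"angular":[0,0,0],"claw":100},{"travel":[-24,-5,0],"angular":[0,0,0],"claw":100},{"travel":[-28,-5,0],"angular":[0,0,0],"claw":100},{"travel":[-30,-5,0],"angular":[0,0,0],"claw":100}]'
python3 -m crank '[{"travel":[0,0,0],"angular":[0,0,0],"claw":100},{"travel":[0,0,0],"angular":[0,0,0],"claw":100},{"travel":[0,0,0],"angular":[0,0,0],"claw":100},{"travel":[0,0,0],"angular":[0,0,0],"claw":100},{"travel":[0,0,0],"angular":[0,0,0],"claw":100},{"travel":[0,0,0],"angular":[0,0,0],"claw":100},{"travel":[0,0,0],"angular":[0,0,0],"claw":100},{"travel":[0,0,0],"angular":[0,0,0],"claw":100}]'
python3 - <<'E'
from h import *
shot("wrist","w1")
E
python3 -m crank '[{"travel":[4,0,0],"angular":[0,0,0],"claw":100},{"travel":[8,0,0],"angular":[0,0,0],"claw":100},{"travel":[12,0,0],"angular":[0,0,0],"claw":100},{"travel":[16,0,0],"angular":[0,0,0],"claw":100},{"travel":[20,0,0],"angular":[0,0,0],"claw":100},{"travel":[24,0,0],"angular":[0,0,0],"claw":100},{"travel":[28,0,0],"angular":[0,0,0],"claw":100},{"travel":[32,0,0],"angular":[0,0,0],"claw":100}]'
python3 -m crank '[{"travel":[4,0,0],"angular":[0,0,0],"claw":100},{"travel":[8,-1,0],"angular":[0,0,0],"claw":100},{"travel":[12,-1,0],"angular":[0,0,0],"claw":100},{"travel":[16,-1,0],"angular":[0,0,0],"claw":100},{"travel":[20,-1,0],"angular":[0,0,0],"claw":100},{"travel":[24,-1,0],"angular":[0,0,0],"claw":100},{"travel":[25,-1,0],"angular":[0,0,0],"claw":100},{"travel":[25,-1,0],"angular":[0,0,0],"claw":100}]'
python3 -m crank '[{"travel":[0,0,0],"angular":[0,0,0],"claw":100},{"travel":[0,0,0],"angular":[0,0,0],"claw":100},{"travel":[0,0,0],"angular":[0,0,0],"claw":100},{"travel":[0,0,0],"angular":[0,0,0],"claw":100},{"travel":[0,0,0],"angular":[0,0,0],"claw":100},{"travel":[0,0,0],"angular":[0,0,0],"claw":100},{"travel":[0,0,0],"angular":[0,0,0],"claw":100},{"travel":[0,0,0],"angular":[0,0,0],"claw":100}]'
python3 - <<'E'
from h import *
shot("wrist","w2")
E
python3 -c "
import cv2;a=cv2.imread('pics/w1.png');b=cv2.imread('pics/w2.png')
cv2.imwrite('pics/v1.png',cv2.resize(a,(800,500)));cv2.imwrite('pics/v2.png',cv2.resize(b,(800,500)))"
```

```text
clock: 0.82
position: [0.4993, -0.3041, 0.2307]
tcp_rot: [[0.003, 1.0, -0.0], [1.0, -0.003, -0.001], [-0.001, -0.0, -1.0]]
contact_force: [-0.1, 0.9, -1.4]
opening: 0.995
gripper_force: 0.0
clock: 1.48
position: [0.5002, -0.2995, 0.2315]
tcp_rot: [[-0.001, 1.0, 0.0], [1.0, 0.001, -0.0], [-0.0, 0.0, -1.0]]
contact_force: [-0.6, -1.1, -0.5]
opening: 0.999
gripper_force: 0.0
clock: 2.2
position: [0.4996, 0.0219, 0.2315]
tcp_rot: [[0.0, 1.0, 0.001], [1.0, -0.0, -0.0], [-0.0, 0.001, -1.0]]
contact_force: [0.1, -0.2, 0.2]
opening: 0.995
gripper_force: 0.0
clock: 2.87
position: [0.4895, 0.2727, 0.2308]
tcp_rot: [[-0.004, 1.0, -0.0], [1.0, 0.004, 0.0], [0.0, -0.0, -1.0]]
contact_force: [-0.5, 0.8, -0.6]
opening: 1.0
gripper_force: 0.0
clock: 3.53
position: [0.4901, 0.2697, 0.2313]
tcp_rot: [[0.0, 1.0, -0.0], [1.0, -0.0, 0.0], [0.0, -0.0, -1.0]]
contact_force: [0.3, -0.2, 0.1]
opening: 0.997
gripper_force: 0.0
```

View pics/v1.png

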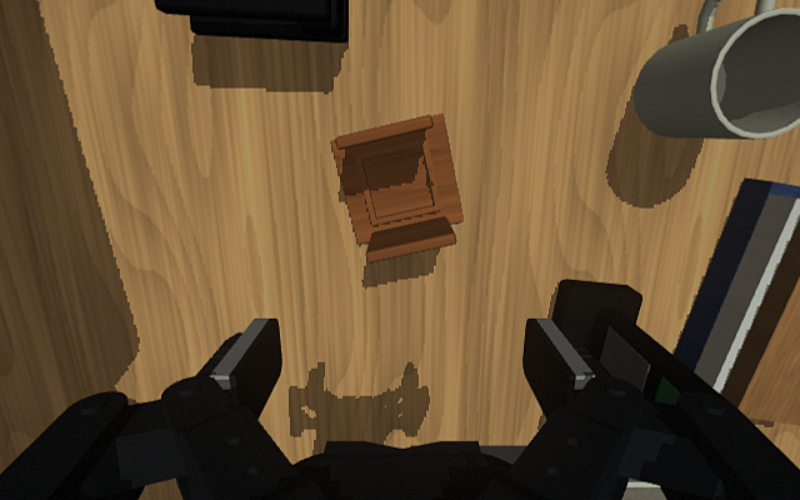

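View pics/v2.png

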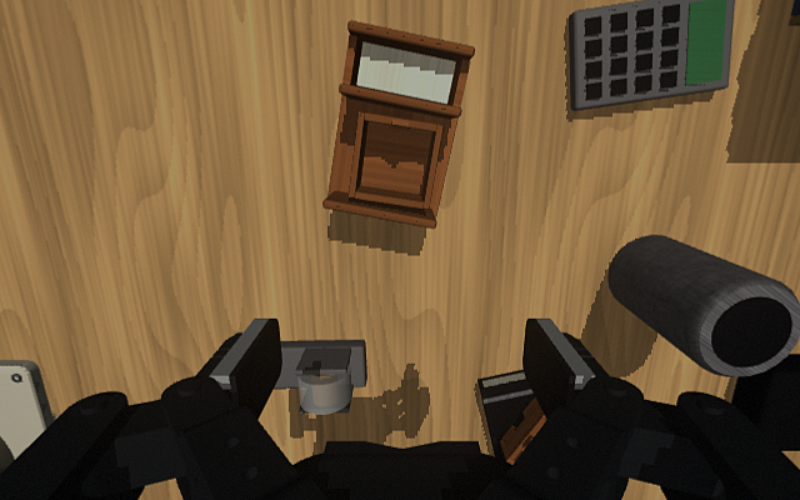

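The dock is at (400,190) in the enlarged view, turned by about 11°. The caddy bay holds the deep tray at (397,160), with the paper compartment above it in the picture. Next I'll zoom in to find the dock's key and the tray's corners.

```bash
python3 - <<'E'
import cv2,numpy as np
a=cv2.imread('pics/w1.png');b=cv2.imread('pics/w2.png');c=cv2.imread('pics/w0.png')
f=lambda i,x,y,w,h,s:cv2.resize(i[y:y+h,x:x+w],(w*s,h*s),interpolation=cv2.INTER_CUBIC)
A=f(a,255,85,130,130,3);B=f(b,255,75,130,110,3);C=f(c,345,70,130,130,3)
out=np.zeros((600,800,3),np.uint8)
A=f(a,260,85,115,130,4); out[:520,:460]=A
B=f(b,262,80,113,110,3); out[:330,460:799]=np.minimum(255,B*1.5)
D=f(c,355,80,105,90,3);out[330:600,460:775]=D
cv2.imwrite('pics/v3.png',out)
E
```

```text
(no output)
```

View pics/v3.png

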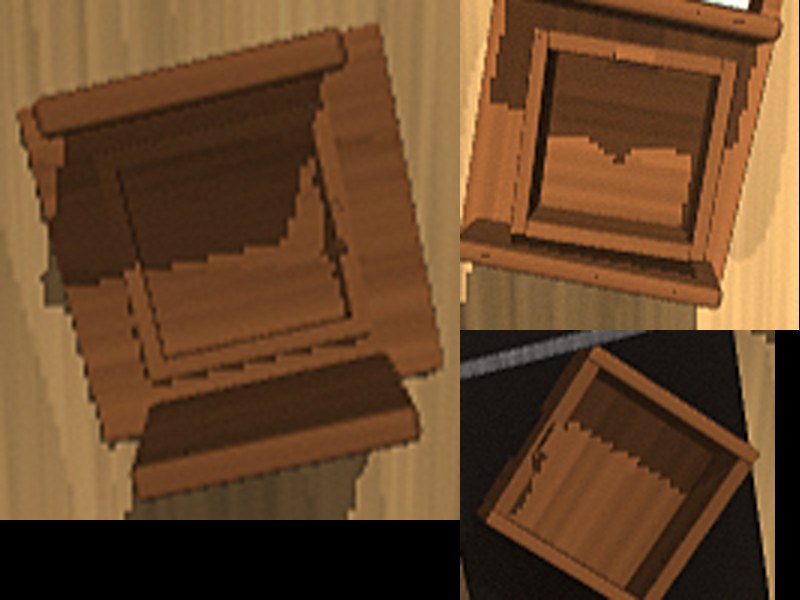

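The crop shows the dock's key on its right side at about (335,225) and the deep tray's key on its upper side at (620,45), with the key's shadow below it. The shallow tray's key appears to be on its left-upper side at (541,440).

```bash
cat >> h.py <<'E'
def square(f,px,z,win=3,sub=True):
    im,M=load(f); g=cv2.cvtColor(im,cv2.COLOR_RGB2GRAY)
    p=np.float32(px).reshape(-1,1,2)
    if sub: p=cv2.cornerSubPix(g,p.copy(),(win,win),(-1,-1),(3,50,.01))
    P=onplane(M,p[:,0],z)[:,:2]
    e=[np.linalg.norm(P[i]-P[(i+1)%4])*1e3 for i in range(4)]
    a=[np.degrees(np.arctan2(*(P[(i+1)%4]-P[i])[::-1])) for i in range(4)]
    b=np.array([x+90*i for i,x in enumerate(a)]); b=b[0]+((b-b[0]+180)%360-180)
    print(f,"shift",np.abs(p[:,0]-px).max().round(1),"c",P.mean(0).round(4),"edges",np.round(e,1),"ang edge0",b.mean().round(2),b.round(1))
    return P
E
python3 - <<'E'
from h import *
c=lambda l,ox,oy,s,bx,by:[(bx+(x-ox)/s,by+(y-oy)/s) for x,y in l]
# order UL,UR,LR,LL (clockwise in image = clockwise from above)
for s in (0,1):
    square("w1",c([(20,110),(380,25),(440,370),(105,440)],0,0,4,260,85),.006,sub=s)
    square("w2",c([(535,28),(738,62),(705,258),(512,232)],460,0,3,262,80),.054,sub=s)
    square("w0",c([(598,352),(752,458),(645,600),(485,515)],460,330,3,355,80),.050,sub=s)
E
```

```text
w1 shift 0.0 c [ 0.4972 -0.2717] edges [99.  95.5 98.3 94.5] ang edge0 12.37 [12.8 12.  12.2 12.4]
w2 shift 0.0 c [0.4848 0.3187] edges [63.4 62.  63.4 63.5] ang edge0 -8.39 [-9.  -8.4 -7.7 -8.4]
w0 shift 0.0 c [0.6328 0.0471] edges [60.4 55.  60.8 60. ] ang edge0 -31.56 [-32.  -33.5 -27.3 -33.6]
w1 shift 1.8 c [ 0.4968 -0.2718] edges [99.9 95.6 98.1 96.7] ang edge0 13.77 [13.7 13.  14.4 14. ]
w2 shift 1.0 c [0.4843 0.319 ] edges [63.  61.6 64.1 64.2] ang edge0 -8.17 [-9.5 -7.5 -7.2 -8.5]
w0 shift 1.8 c [0.6328 0.0467] edges [60.4 55.  60.2 61.6] ang edge0 -30.98 [-32.  -33.5 -25.7 -32.8]
```

```bash
python3 -m crank '[{"travel":[2.5,-0.3,0],"angular":[0,0,4.2],"claw":100},{"travel":[4.9,-0.55,0],"angular":[0,0,8.3],"claw":100},{"travel":[4.9,-0.55,2],"angular":[0,0,8.3],"claw":100},{"travel":[4.9,-0.55,5],"angular":[0,0,8.3],"claw":100},{"travel":[4.9,-0.55,8],"angular":[0,0,8.3],"claw":100},{"travel":[4.9,-0.55,11],"angular":[0,0,8.3],"claw":100},{"travel":[4.9,-0.55,13],"angular":[0,0,8.3],"claw":100},{"travel":[4.9,-0.55,14],"angular":[0,0,8.3],"claw":100}]'
python3 -m crank '[{"travel":[0,0,1.5],"angular":[0,0,0],"claw":100},{"travel":[0,0,3],"angular":[0,0,0],"claw":100},{"travel":[0,0,4.5],"angular":[0,0,0],"claw":100},{"travel":[0,0,6],"angular":[0,0,0],"claw":100},{"travel":[0,0,7],"angular":[0,0,0],"claw":100},{"travel":[0,0,7.4],"angular":[0,0,0],"claw":100},{"travel":[0,0,7.4],"angular":[0,0,0],"claw":100},{"travel":[0,0,7.4],"angular":[0,0,0],"claw":60}]'
python3 -m crank '[{"travel":[0,0,0],"angular":[0,0,0],"claw":50},{"travel":[0,0,0],"angular":[0,0,0],"claw":50},{"travel":[0,0,0],"angular":[0,0,0],"claw":50},{"travel":[0,0,0],"angular":[0,0,0],"claw":50},{"travel":[0,0,0],"angular":[0,0,0],"claw":50},{"travel":[0,0,0],"angular":[0,0,0],"claw":50},{"travel":[0,0,0],"angular":[0,0,0],"claw":50},{"travel":[0,0,0],"angular":[0,0,0],"claw":50}]'
```

```text
clock: 4.25
position: [0.4832, 0.3185, 0.0884]
tcp_rot: [[0.144, 0.99, -0.004], [0.99, -0.144, -0.002], [-0.002, -0.003, -1.0]]
contact_force: [-0.4, 0.7, 0.5]
opening: 0.998
gripper_force: 0.0
clock: 4.92
position: [0.4849, 0.3192, 0.0179]
tcp_rot: [[0.144, 0.99, 0.001], [0.99, -0.144, 0.0], [0.0, 0.001, -1.0]]
contact_force: [-0.1, -0.4, 0.2]
opening: 0.883
gripper_force: 0.0
clock: 5.58
position: [0.4852, 0.3194, 0.0185]
tcp_rot: [[0.144, 0.99, 0.002], [0.99, -0.144, 0.001], [0.001, 0.002, -1.0]]
contact_force: [0.2, -0.5, 5.6]
opening: 0.738
gripper_force: 66.4
```

```bash
python3 -m crank '[{"travel":[0,0,-0.5],"angular":[0,0,0],"claw":50},{"travel":[0,0,-2],"angular":[0,0,0],"claw":50},{"travel":[0,0,-4],"angular":[0,0,0],"claw":50},{"travel":[0,0,-6],"angular":[0,0,0],"claw":50},{"travel":[0,0,-8],"angular":[0,0,0],"claw":50},{"travel":[0,0,-10],"angular":[0,0,0],"claw":50},{"travel":[0,0,-12],"angular":[0,0,0],"claw":50},{"travel":[0,0,-12],"angular":[0,0,0],"claw":50}]'
python3 -m crank '[{"travel":[-1.5,0,0],"angular":[0,0,0],"claw":50},{"travel":[-4,0.5,0],"angular":[0,0,2],"claw":50},{"travel":[-7,1,0],"angular":[0,0,6],"claw":50},{"travel":[-10,2,0],"angular":[0,0,10],"claw":50},{"travel":[-13,2.5,0],"angular":[0,0,15],"claw":50},{"travel":[-16,3,0],"angular":[0,0,20],"claw":50},{"travel":[-19,3.5,0],"angular":[0,0,25],"claw":50},{"travel":[-22,4.2,0],"angular":[0,0,30],"claw":50}]'
python3 - <<'E'
from h import *
s=ctrl.sense();R=np.array(s["tcp_rot"]);print(s["position"],R.round(3).tolist(),s["q"],s["opening"])
print((R.T@(np.array([.50,-.02,0.12])-s["position"])*100).round(2), np.degrees(np.arctan2(R[1,1],R[0,1])))
E
```

```text
clock: 6.25
position: [0.4858, 0.3197, 0.1416]
tcp_rot: [[0.144, 0.99, 0.005], [0.99, -0.144, 0.002], [0.003, 0.005, -1.0]]
contact_force: [-0.1, 1.1, -0.6]
opening: 0.738
gripper_force: 66.0
clock: 6.92
position: [0.4928, 0.0934, 0.1364]
tcp_rot: [[0.623, 0.782, -0.002], [0.782, -0.623, -0.0], [-0.001, -0.001, -1.0]]
contact_force: [1.0, -0.6, -2.2]
opening: 0.741
gripper_force: 65.8
[0.49281865 0.09335726 0.13638563] [[0.623, 0.782, -0.002], [0.782, -0.623, -0.0], [-0.001, -0.001, -1.0]] [ 1.98299669e-02  2.26423771e-01 -2.71418266e-01  1.07485061e+00
 -1.12093202e-04  2.26339159e+00] 0.7409441217678215
[-8.42  7.63  1.64] -38.54665748686596
```

```bash
python3 -m crank '[{"travel":[-2.5,2.2,0],"angular":[0,0,2],"claw":50},{"travel":[-5,4.5,0],"angular":[0,0,4],"claw":50},{"travel":[-7.5,6.8,0.5],"angular":[0,0,6],"claw":50},{"travel":[-8.4,7.6,2],"angular":[0,0,6.5],"claw":50},{"travel":[-8.4,7.6,4.5],"angular":[0,0,6.5],"claw":50},{"travel":[-8.4,7.6,7],"angular":[0,0,6.5],"claw":50},{"travel":[-8.4,7.6,9],"angular":[0,0,6.5],"claw":50},{"travel":[-8.4,7.6,10],"angular":[0,0,6.5],"claw":50}]'
python3 -m crank '[{"travel":[0,0,0.5],"angular":[0,0,0],"claw":50},{"travel":[0,0,1],"angular":[0,0,0],"claw":50},{"travel":[0,0,1.4],"angular":[0,0,0],"claw":50},{"travel":[0,0,1.7],"angular":[0,0,0],"claw":50},{"travel":[0,0,1.9],"angular":[0,0,0],"claw":50},{"travel":[0,0,2.1],"angular":[0,0,0],"claw":50},{"travel":[0,0,2.2],"angular":[0,0,0],"claw":50},{"travel":[0,0,2.2],"angular":[0,0,0],"claw":50}]'
```

```text
clock: 7.58
position: [0.4993, -0.0181, 0.0341]
tcp_rot: [[0.705, 0.709, -0.005], [0.709, -0.705, 0.001], [-0.003, -0.004, -1.0]]
contact_force: [-0.3, -0.2, -1.8]
opening: 0.743
gripper_force: 66.0
clock: 8.25
position: [0.5019, -0.0177, 0.0153]
tcp_rot: [[0.705, 0.71, 0.0], [0.71, -0.705, -0.0], [0.0, 0.0, -1.0]]
contact_force: [0.4, -0.2, -1.1]
opening: 0.74
gripper_force: 66.0
```

```bash
python3 -m crank '[{"travel":[0,0,0.1],"angular":[0,0,0],"claw":50},{"travel":[0,0,0.2],"angular":[0,0,0],"claw":50},{"travel":[0,0,0.3],"angular":[0,0,0],"claw":50},{"travel":[0,0,0.35],"angular":[0,0,0],"claw":50},{"travel":[0,0,0.35],"angular":[0,0,0],"claw":50},{"travel":[0,0,0.35],"angular":[0,0,0],"claw":80},{"travel":[0,0,0.35],"angular":[0,0,0],"claw":100},{"travel":[0,0,0.35],"angular":[0,0,0],"claw":100}]'
python3 -m crank '[{"travel":[0,0,0],"angular":[0,0,0],"claw":100},{"travel":[0,0,-1],"angular":[0,0,0],"claw":100},{"travel":[0,0,-4],"angular":[0,0,0],"claw":100},{"travel":[0,0,-8],"angular":[0,0,-6],"claw":100},{"travel":[0,0,-11],"angular":[0,0,-13],"claw":100},{"travel":[0,0,-14],"angular":[0,0,-20],"claw":100},{"travel":[0,0,-15],"angular":[0,0,-27],"claw":100},{"travel":[0,0,-15],"angular":[0,0,-34],"claw":100}]'
python3 -m crank '[{"travel":[0,0,0],"angular":[0,0,-7],"claw":100},{"travel":[0,0,0],"angular":[0,0,-14],"claw":100},{"travel":[0,0,0],"angular":[0,0,-21],"claw":100},{"travel":[0,0,0],"angular":[0,0,-28],"claw":100},{"travel":[0,0,0],"angular":[0,0,-35],"claw":100},{"travel":[0,0,0],"angular":[0,0,-42],"claw":100},{"travel":[0,0,0],"angular":[0,0,-49],"claw":100},{"travel":[0,0,0],"angular":[0,0,-56],"claw":100}]'
python3 -m crank '[{"travel":[0,0,0],"angular":[0,0,0],"claw":100},{"travel":[0,0,0],"angular":[0,0,0],"claw":100},{"travel":[0,0,0],"angular":[0,0,0],"claw":100},{"travel":[0,0,0],"angular":[0,0,0],"claw":100},{"travel":[0,0,0],"angular":[0,0,0],"claw":100},{"travel":[0,0,0],"angular":[0,0,0],"claw":100},{"travel":[0,0,0],"angular":[0,0,0],"claw":100},{"travel":[0,0,0],"angular":[0,0,0],"claw":100}]'
python3 - <<'E'
from h import *
im,M=shot("wrist","w3"); s=ctrl.sense(); R=np.array(s["tcp_rot"]); print(s["q"])
print(proj(M,[[s["position"][0],s["position"][1],.048]]))
cv2.imwrite("pics/v4.png",cv2.resize(im[60:310,170:470,::-1],(720,600),interpolation=cv2.INTER_CUBIC))
E
```

```text
clock: 8.92
position: [0.502, -0.0178, 0.0118]
tcp_rot: [[0.705, 0.71, 0.0], [0.71, -0.705, 0.0], [0.0, 0.0, -1.0]]
contact_force: [0.2, -0.3, -0.6]
opening: 1.0
gripper_force: 0.0
clock: 9.58
position: [0.5033, -0.018, 0.1649]
tcp_rot: [[0.181, 0.983, 0.005], [0.983, -0.181, -0.001], [-0.0, 0.005, -1.0]]
contact_force: [0.5, -0.1, -0.7]
opening: 0.999
gripper_force: 0.0
clock: 10.25
position: [0.5018, -0.0178, 0.1616]
tcp_rot: [[-0.714, 0.7, -0.0], [0.7, 0.714, 0.0], [0.0, -0.0, -1.0]]
contact_force: [-0.2, -0.1, 0.4]
opening: 0.998
gripper_force: 0.0
clock: 10.92
position: [0.5019, -0.0178, 0.1618]
tcp_rot: [[-0.709, 0.705, -0.0], [0.705, 0.709, 0.0], [0.0, 0.0, -1.0]]
contact_force: [1.1, 0.0, -0.8]
opening: 1.002
gripper_force: 0.0
[-2.02706221e-01  2.09303135e-01 -2.25508314e-01  1.13591967e+00
 -1.59115822e-05  5.79556674e-01]
[[321.01350732 196.91321241]]
```

View pics/v4.png

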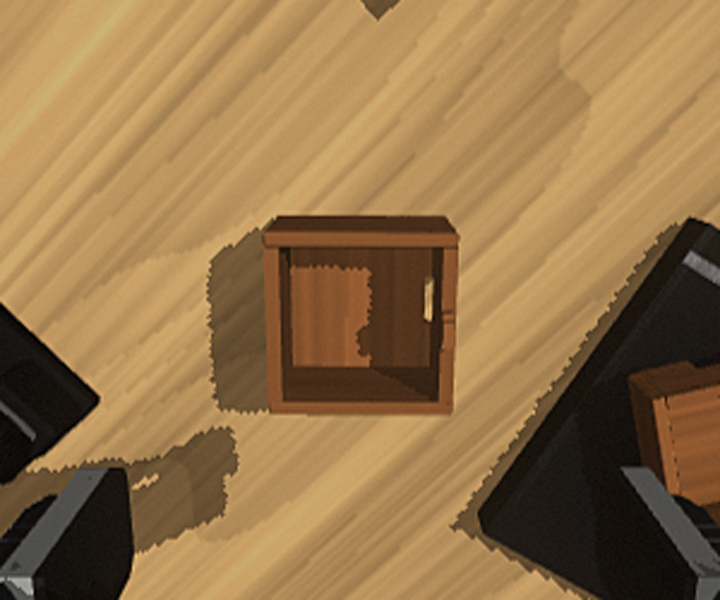

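The picture shows the deep tray upright on the desk, square to the tool. Its rim corners are at (263,236), (459,236), (452,414) and (270,414) in the crop, and its key is on the right, along tool +y.

```bash
python3 - <<'E'
from h import *
px=[(170+x/2.4,60+y/2.4) for x,y in [(263,235),(459,235),(453,414),(270,414)]]
s=ctrl.sense();R=np.array(s["tcp_rot"])
for sub in(0,1):
    P=square("w3",px,.048,sub=sub); c=P.mean(0)
    print((R.T@(np.r_[c,.0118]-s["position"])*100).round(2), np.degrees(np.arctan2(R[1,1],R[0,1])))
E
```

```text
w3 shift 0.0 c [ 0.5013 -0.0178] edges [63.7 62.4 63.6 62.4] ang edge0 45.26 [45.2 45.2 45.2 45.4]
[ 0.04 -0.04 15.  ] 45.179637620192246
w3 shift 1.0 c [ 0.501 -0.018] edges [63.6 61.7 63.3 61.5] ang edge0 44.69 [44.7 44.6 44.5 44.9]
[ 0.05 -0.08 15.  ] 45.179637620192246
```

```bash
python3 - <<'E'
from h import *
im,M=load("w1"); g=cv2.cvtColor(im,cv2.COLOR_RGB2GRAY)[80:225,250:385]
L=cv2.createLineSegmentDetector().detect(g)[0][:,0]+[250,80,250,80]
for l in L:
    P=onplane(M,l.reshape(2,2),.006); n=np.linalg.norm(P[1]-P[0])
    if n>.02:
        a=np.degrees(np.arctan2(*(P[1]-P[0])[1::-1]))
        a=(a+45)%90-45
        if 5<a<20: print(l.round(1),(n*1e3).round(),a.round(2))
E
python3 -m crank '[{"travel":[0,0,3],"angular":[0,0,0],"claw":100},{"travel":[0,0,6.5],"angular":[0,0,0],"claw":100},{"travel":[0,0,9.5],"angular":[0,0,0],"claw":100},{"travel":[0,0,12],"angular":[0,0,0],"claw":100},{"travel":[0.05,-0.05,14],"angular":[0,0,0],"claw":100},{"travel":[0.05,-0.05,15],"angular":[0,0,0],"claw":100},{"travel":[0.05,-0.05,15],"angular":[0,0,0],"claw":100},{"travel":[0.05,-0.05,15],"angular":[0,0,0],"claw":50}]'
python3 -m crank '[{"travel":[0,0,0],"angular":[0,0,0],"claw":50},{"travel":[0,0,0],"angular":[0,0,0],"claw":50},{"travel":[0,0,0],"angular":[0,0,0],"claw":50},{"travel":[0,0,0],"angular":[0,0,0],"claw":50},{"travel":[0,0,0],"angular":[0,0,0],"claw":50},{"travel":[0,0,0],"angular":[0,0,0],"claw":50},{"travel":[0,0,0],"angular":[0,0,0],"claw":50},{"travel":[0,0,0],"angular":[0,0,0],"claw":50}]'
python3 -m crank '[{"travel":[0,0,-0.5],"angular":[0,0,0],"claw":50},{"travel":[0,0,-2],"angular":[0,0,0],"claw":50},{"travel":[0,0,-4],"angular":[0,0,0],"claw":50},{"travel":[0,0,-6],"angular":[0,0,0],"claw":50},{"travel":[0,0,-8.5],"angular":[0,0,0],"claw":50},{"travel":[0,0,-11],"angular":[0,0,0],"claw":50},{"travel":[0,0,-13],"angular":[0,0,0],"claw":50},{"travel":[0,0,-13],"angular":[0,0,0],"claw":50}]'
```

```text
[274.  154.5 268.2 132.8] 24.0 13.02
[361.6 126.7 365.4 149.4] 25.0 11.64
[268.9 108.8 343.2  90.8] 82.0 13.09
[354.4  89.6 358.9 114.2] 26.0 12.45
[366.  150.3 370.5 175.6] 29.0 12.21
[337.3 115.5 345.1 147.3] 35.0 15.08
[298.  185.2 354.5 172.6] 66.0 12.93
[341.9 153.3 339.  131.9] 24.0 8.88
[361.7 186.2 294.2 201.2] 80.0 12.99
[270.8 117.7 343.4 100.4] 80.0 13.0
[298.  178.9 350.7 167.2] 61.0 12.9
[345.8 165.  301.7 175. ] 51.0 13.0
[295.7 208.3 350.7 196.1] 66.0 13.14
[299.3 173.1 294.6 154.3] 22.0 12.8
[301.8 172.7 343.2 163.3] 48.0 12.99
[258.5 133.3 266.8 168.1] 39.0 10.71
clock: 11.63
position: [0.5011, -0.0178, 0.0117]
tcp_rot: [[-0.709, 0.705, -0.001], [0.705, 0.709, 0.0], [0.001, -0.001, -1.0]]
contact_force: [0.3, -0.5, 1.2]
opening: 0.884
gripper_force: 0.0
clock: 12.3
position: [0.502, -0.0179, 0.0129]
tcp_rot: [[-0.71, 0.705, 0.002], [0.705, 0.71, -0.001], [-0.002, 0.001, -1.0]]
contact_force: [-0.9, -0.1, 6.3]
opening: 0.74
gripper_force: 66.5
clock: 12.97
position: [0.5028, -0.0181, 0.146]
tcp_rot: [[-0.71, 0.705, 0.006], [0.705, 0.71, -0.001], [-0.005, 0.004, -1.0]]
contact_force: [1.0, 0.2, -0.5]
opening: 0.743
gripper_force: 66.0
```

```bash
python3 - <<'E'
from h import *
im,M=load("w1"); t=np.radians(13.0); c0=np.array([.497,-.2718]); X=np.array([np.cos(t),np.sin(t)]);Y=np.array([-X[1],X[0]])
for l,z,ax,v in [((268.9,108.8,343.2,90.8),.074,Y,48),((270.8,117.7,343.4,100.4),.074,Y,39),((295.7,208.3,350.7,196.1),.074,Y,-48),((361.7,186.2,294.2,201.2),.074,Y,-39),((298,178.9,350.7,167.2),.007,Y,-32),((301.8,172.7,343.2,163.3),.011,Y,-27),((354.4,89.6,358.9,114.2),.006,X,50),((366,150.3,370.5,175.6),.006,X,50),((258.5,133.3,266.8,168.1),.006,X,-50),((299.3,173.1,294.6,154.3),.011,X,-32)]:
    P=onplane(M,np.array(l).reshape(2,2),z)[:,:2].mean(0); print(v,((P-c0)@ax*1e3).round(1))
s=ctrl.sense();R=np.array(s["tcp_rot"]);p=np.array(s["position"]);print(p,np.degrees(np.arctan2(R[1,1],R[0,1])))
print((R.T@(np.r_[c0,p[2]]-p)*100).round(2))
E
```

```text
48 49.0
39 41.2
-48 -45.1
-39 -37.9
-32 -31.3
-27 -24.4
50 50.0
50 49.9
-50 -62.3
-32 -28.0
[ 0.50282226 -0.01805318  0.14603826] 45.207798267752835
[-17.46 -18.42   0.03]
```

```bash
python3 -m crank '[{"travel":[-1.5,-1.5,0],"angular":[0,0,2],"claw":50},{"travel":[-4,-4,0],"angular":[0,0,6],"claw":50},{"travel":[-7,-7.3,0],"angular":[0,0,11],"claw":50},{"travel":[-10,-10.5,0],"angular":[0,0,17],"claw":50},{"travel":[-13,-13.7,0],"angular":[0,0,23],"claw":50},{"travel":[-15.5,-16.3,0],"angular":[0,0,28],"claw":50},{"travel":[-17,-17.9,0],"angular":[0,0,32.2],"claw":50},{"travel":[-17.4,-18.4,0],"angular":[0,0,32.2],"claw":50}]'
python3 -m crank '[{"travel":[0,0,0.5],"angular":[0,0,0],"claw":50},{"travel":[0,0,1.5],"angular":[0,0,0],"claw":50},{"travel":[0,0,2.5],"angular":[0,0,0],"claw":50},{"travel":[0,0,3.5],"angular":[0,0,0],"claw":50},{"travel":[0,0,4],"angular":[0,0,0],"claw":50},{"travel":[0,0,4],"angular":[0,0,0],"claw":50},{"travel":[0,0,4],"angular":[0,0,0],"claw":50},{"travel":[0,0,4],"angular":[0,0,0],"claw":50}]'
python3 - <<'E'
from h import *
s=ctrl.sense();R=np.array(s["tcp_rot"]);p=np.array(s["position"]);print(p,np.degrees(np.arctan2(R[1,1],R[0,1])))
print((R.T@(np.array([.4968,-.2708,p[2]])-p)*100).round(2))
E
```

```text
clock: 13.63
position: [0.4944, -0.2748, 0.1409]
tcp_rot: [[-0.217, 0.976, -0.001], [0.976, 0.217, -0.0], [-0.0, -0.001, -1.0]]
contact_force: [-0.5, 0.1, -1.5]
opening: 0.742
gripper_force: 66.0
clock: 14.3
position: [0.4953, -0.2707, 0.1021]
tcp_rot: [[-0.226, 0.974, 0.0], [0.974, 0.226, -0.0], [-0.0, 0.0, -1.0]]
contact_force: [0.2, -0.3, -1.5]
opening: 0.739
gripper_force: 66.0
[ 0.49530578 -0.27073857  0.10212776] 13.040215354410188
[-0.04  0.14  0.  ]
```

```bash
python3 -m crank '[{"travel":[-0.02,0.1,1],"angular":[0,0,0],"claw":50},{"travel":[-0.04,0.15,2],"angular":[0,0,0],"claw":50},{"travel":[-0.04,0.15,3],"angular":[0,0,0],"claw":50},{"travel":[-0.04,0.15,4],"angular":[0,0,0],"claw":50},{"travel":[-0.04,0.15,5],"angular":[0,0,0],"claw":50},{"travel":[-0.04,0.15,5.7],"angular":[0,0,0],"claw":50},{"travel":[-0.04,0.15,6],"angular":[0,0,0],"claw":50},{"travel":[-0.04,0.15,6],"angular":[0,0,0],"claw":50}]'
python3 - <<'E'
from h import *
im,M=shot("wrist","w4"); s=ctrl.sense();print(s["position"])
p=np.array(s["position"]);print(proj(M,[[p[0],p[1],p[2]+.036]]))
out=cv2.resize(im[200:400,170:470,::-1],(750,500),interpolation=cv2.INTER_CUBIC)
cv2.imwrite("pics/v5.png",np.clip(out*1.6,0,255).astype(np.uint8))
E
```

```text
clock: 14.97
position: [0.4961, -0.2708, 0.0408]
tcp_rot: [[-0.225, 0.974, -0.001], [0.974, 0.225, 0.001], [0.001, -0.001, -1.0]]
contact_force: [-0.1, 0.5, -1.9]
opening: 0.739
gripper_force: 66.0
[ 0.49641419 -0.27094712  0.0414249 ]
[[322.41054175 307.48294266]]
```

View pics/v5.png

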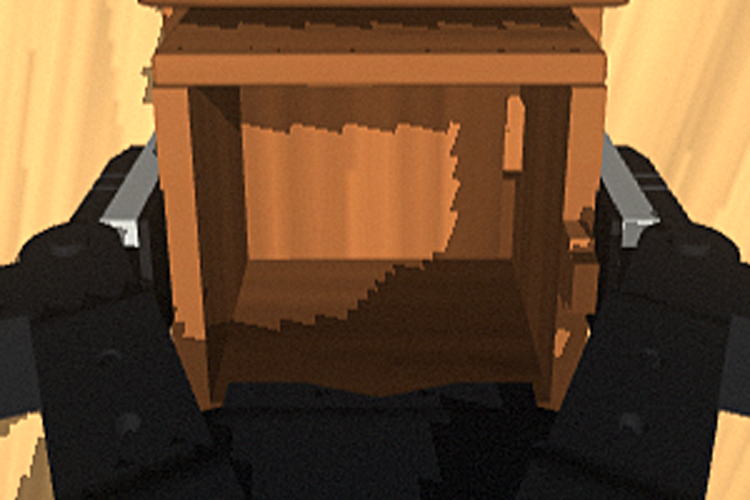

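The held tray's rim edge is at crop row 55, and the dock's +y cheek is at row 7. I can measure the gap between them.

```bash
python3 - <<'E'
from h import *
im,M=load("w4"); g=cv2.cvtColor(im,cv2.COLOR_RGB2GRAY).astype(float)
print("rows", [(r,int(g[r,300:350].mean())) for r in range(190,240)])
s=ctrl.sense();R=np.array(s["tcp_rot"]);p=np.array(s["position"])
for r,z in [(202.5,.074),(222,.0774),(204,.074),(221,.0774)]:
    print(r,((onplane(M,(322,r),z)-p)@R*1e3).round(1))
for c in [(156,85),(605,85)]: print(((onplane(M,(170+c[0]/2.5,200+c[1]/2.5),.0774)-p)@R*1e3).round(1))
E
```

```text
rows [(190, 82), (191, 82), (192, 81), (193, 81), (194, 81), (195, 81), (196, 81), (197, 82), (198, 82), (199, 75), (200, 62), (201, 52), (202, 38), (203, 19), (204, 24), (205, 25), (206, 23), (207, 24), (208, 25), (209, 30), (210, 36), (211, 41), (212, 42), (213, 42), (214, 44), (215, 45), (216, 46), (217, 48), (218, 47), (219, 44), (220, 42), (221, 57), (222, 78), (223, 80), (224, 80), (225, 79), (226, 79), (227, 79), (228, 79), (229, 79), (230, 79), (231, 80), (232, 76), (233, 61), (234, 47), (235, 45), (236, 46), (237, 46), (238, 47), (239, 46)]
202.5 [[ 39.3  -0.2 -32.6]]
222 [[ 33.4  -0.2 -36. ]]
204 [[ 38.8  -0.2 -32.6]]
221 [[ 33.8  -0.2 -36. ]]
[[ 29.  -31.  -35.9]]
[[ 29.1  30.7 -36. ]]
```

```bash
python3 -m crank '[{"travel":[0,0.04,0.3],"angular":[0,0,0],"claw":50},{"travel":[0,0.04,0.6],"angular":[0,0,0],"claw":50},{"travel":[0,0.04,0.9],"angular":[0,0,0],"claw":50},{"travel":[0,0.04,1.1],"angular":[0,0,0],"claw":50},{"travel":[0,0.04,1.3],"angular":[0,0,0],"claw":50},{"travel":[0,0.04,1.5],"angular":[0,0,0],"claw":50},{"travel":[0,0.04,1.6],"angular":[0,0,0],"claw":50},{"travel":[0,0.04,1.6],"angular":[0,0,0],"claw":50}]'
```

```text
clock: 15.68
position: [0.4968, -0.2709, 0.0255]
tcp_rot: [[-0.225, 0.974, -0.0], [0.974, 0.225, 0.0], [0.0, -0.0, -1.0]]
contact_force: [0.4, -0.2, -1.0]
opening: 0.741
gripper_force: 66.0
```

```bash
python3 -m crank '[{"travel":[0,0,0.1],"angular":[0,0,0],"claw":50},{"travel":[0,0,0.2],"angular":[0,0,0],"claw":50},{"travel":[0,0,0.3],"angular":[0,0,0],"claw":50},{"travel":[0,0,0.4],"angular":[0,0,0],"claw":50},{"travel":[0,0,0.45],"angular":[0,0,0],"claw":50},{"travel":[0,0,0.5],"angular":[0,0,0],"claw":50},{"travel":[0,0,0.55],"angular":[0,0,0],"claw":50},{"travel":[0,0,0.55],"angular":[0,0,0],"claw":50}]'
python3 -m crank '[{"travel":[0,0,0.03],"angular":[0,0,0],"claw":50},{"travel":[0,0,0.06],"angular":[0,0,0],"claw":50},{"travel":[0,0,0.09],"angular":[0,0,0],"claw":50},{"travel":[0,0,0.12],"angular":[0,0,0],"claw":50},{"travel":[0,0,0.15],"angular":[0,0,0],"claw":50},{"travel":[0,0,0.15],"angular":[0,0,0],"claw":50},{"travel":[0,0,0.15],"angular":[0,0,0],"claw":50},{"travel":[0,0,0.15],"angular":[0,0,0],"claw":50}]'
```

```text
clock: 16.35
position: [0.4969, -0.2709, 0.0202]
tcp_rot: [[-0.225, 0.974, -0.0], [0.974, 0.225, 0.0], [0.0, -0.0, -1.0]]
contact_force: [-0.8, 0.1, -0.7]
opening: 0.742
gripper_force: 66.0
clock: 17.02
position: [0.497, -0.2709, 0.0199]
tcp_rot: [[-0.225, 0.974, 0.001], [0.974, 0.225, -0.001], [-0.001, 0.001, -1.0]]
contact_force: [-3.8, 2.1, 11.4]
opening: 0.743
gripper_force: 67.7
```

```bash
python3 -m crank '[{"travel":[0,0,0],"angular":[0,0,0],"claw":80},{"travel":[0,0,0],"angular":[0,0,0],"claw":100},{"travel":[0,0,0],"angular":[0,0,0],"claw":100},{"travel":[0,0,-1],"angular":[0,0,0],"claw":100},{"travel":[0,0,-4],"angular":[0,0,0],"claw":100},{"travel":[0,0,-8],"angular":[0,0,0],"claw":100},{"travel":[0,0,-12],"angular":[0,0,0],"claw":100},{"travel":[0,0,-15],"angular":[0,0,0],"claw":100}]'
python3 -m crank '[{"travel":[0,0,0],"angular":[0,0,0],"claw":100},{"travel":[0,0,0],"angular":[0,0,0],"claw":100},{"travel":[0,0,0],"angular":[0,0,0],"claw":100},{"travel":[0,0,0],"angular":[0,0,0],"claw":100},{"travel":[0,0,0],"angular":[0,0,0],"claw":100},{"travel":[0,0,0],"angular":[0,0,0],"claw":100},{"travel":[0,0,0],"angular":[0,0,0],"claw":100},{"travel":[0,0,0],"angular":[0,0,0],"claw":100}]'
python3 - <<'E'
from h import *
im,M=shot("wrist","w5"); s=ctrl.sense(); print(s["q"],s["position"])
cv2.imwrite("pics/v6.png",cv2.resize(im[110:270,230:430,::-1],(750,600),interpolation=cv2.INTER_CUBIC))
p=np.array(s["position"]);R=np.array(s["tcp_rot"])
print((R.T@(np.array([.633,.03,.2])-p)*100).round(1))
E
```

```text
clock: 17.68
position: [0.4972, -0.2711, 0.1727]
tcp_rot: [[-0.225, 0.974, 0.002], [0.974, 0.225, -0.002], [-0.002, 0.002, -1.0]]
contact_force: [1.6, -0.8, 0.7]
opening: 1.001
gripper_force: 0.0
clock: 18.35
position: [0.4968, -0.2708, 0.1683]
tcp_rot: [[-0.225, 0.974, -0.001], [0.974, 0.225, 0.001], [0.001, -0.001, -1.0]]
contact_force: [-0.1, 0.1, 0.6]
opening: 1.003
gripper_force: 0.0
[-6.47444642e-01  3.10678709e-01 -6.62719778e-02  1.19451434e+00
 -7.69794484e-06  6.96533105e-01] [ 0.49683874 -0.2708916   0.16842591]
[26.3 20.  -3.2]
```

View pics/v6.png

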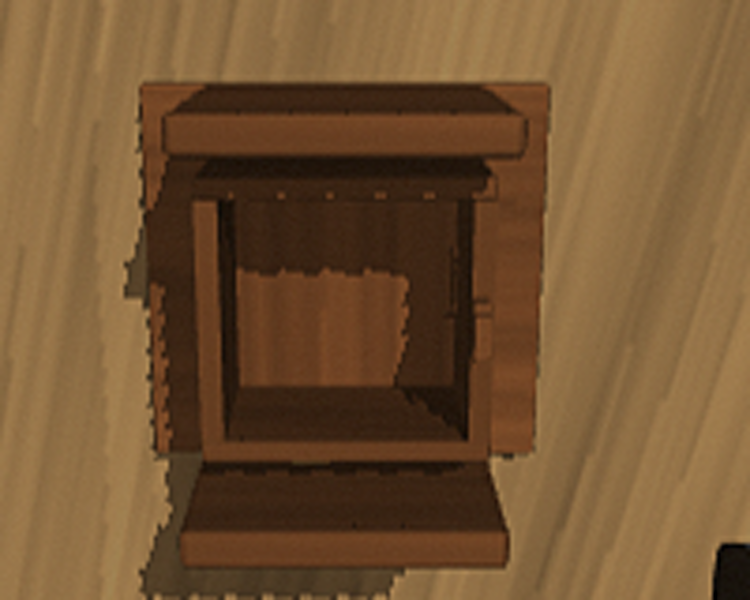

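The deep tray sits square in the dock at (345,320) in the crop. The notch no longer shows light, because the dock's key fills it. Next I'll measure the rim and move over to the notebook.

```bash
python3 - <<'E'
from h import *
px=[(230+x/3.75,110+y/3.75) for x,y in [(193,178),(497,178),(490,461),(204,461)]]
s=ctrl.sense();R=np.array(s["tcp_rot"]);p=np.array(s["position"])
P=square("w5",px,.055,sub=False); print(((np.r_[P.mean(0),0]-p)@R*1e3)[:2].round(1))
px=[(230+x/3.75,110+y/3.75) for x,y in [(141,84),(550,84),(534,455),(158,455)]]
P=square("w5",px,.006,sub=False); print(((np.r_[P.mean(0),0]-p)@R*1e3)[:2].round(1))
E
python3 -m crank '[{"travel":[2,1.5,-1],"angular":[0,0,0],"claw":100},{"travel":[5,4,-2],"angular":[0,0,0],"claw":100},{"travel":[8.2,6.5,-3],"angular":[0,0,0],"claw":100},{"travel":[11.4,9,-3.2],"angular":[0,0,0],"claw":100},{"travel":[14.6,11.5,-3.2],"angular":[0,0,0],"claw":100},{"travel":[17.8,14,-3.2],"angular":[0,0,0],"claw":100},{"travel":[21,16.5,-3.2],"angular":[0,0,0],"claw":100},{"travel":[24.2,18.5,-3.2],"angular":[0,0,0],"claw":100}]'
python3 -m crank '[{"travel":[2,1.5,0],"angular":[0,0,0],"claw":100},{"travel":[2,1.5,0],"angular":[0,0,0],"claw":100},{"travel":[2,1.5,0],"angular":[0,0,0],"claw":100},{"travel":[2,1.5,0],"angular":[0,0,0],"claw":100},{"travel":[2,1.5,0],"angular":[0,0,0],"claw":100},{"travel":[2,1.5,0],"angular":[0,0,0],"claw":100},{"travel":[2,1.5,0],"angular":[0,0,0],"claw":100},{"travel":[2,1.5,0],"angular":[0,0,0],"claw":100}]'
python3 - <<'E'
from h import *
im,M=shot("wrist","w6"); s=ctrl.sense(); print(s["q"],s["position"])
u,v=proj(M,[[.633,.047,.05]])[0].astype(int);u-=50;v-=50;print(u,v)
cv2.imwrite("pics/v7.png",cv2.resize(im[v:v+100,u:u+100,::-1],(600,600),interpolation=cv2.INTER_CUBIC))
E
```

```text
w5 shift 0.0 c [ 0.4972 -0.2701] edges [63.1 63.  63.5 63. ] ang edge0 13.26 [13.  13.6 13.  13.3]
[0.6 0.6]
w5 shift 0.0 c [ 0.4975 -0.2714] edges [99.1 96.2 99.3 96.2] ang edge0 13.1 [13.  13.2 13.  13.1]
[-0.7  0.6]
clock: 19.07
position: [0.6237, 0.0086, 0.2006]
tcp_rot: [[-0.225, 0.974, 0.0], [0.974, 0.225, -0.0], [-0.0, 0.0, -1.0]]
contact_force: [0.7, -0.7, 0.6]
opening: 1.0
gripper_force: 0.0
clock: 19.73
position: [0.6327, 0.0285, 0.201]
tcp_rot: [[-0.224, 0.975, 0.0], [0.975, 0.224, -0.0], [-0.0, 0.0, -1.0]]
contact_force: [-0.6, 0.2, 0.8]
opening: 0.998
gripper_force: 0.0
[-8.70699730e-02  4.11581374e-01  1.71985222e-01  1.33107905e+00
  2.52444686e-05  1.25782867e+00] [0.63276122 0.02869121 0.2009134 ]
276 116
```

View pics/v7.png

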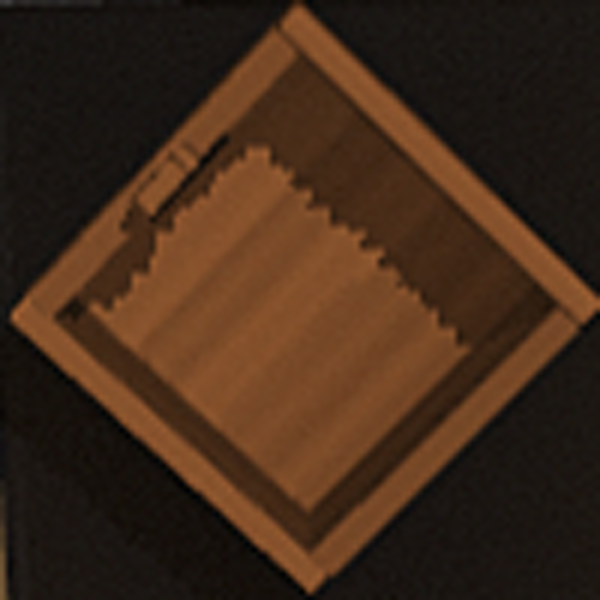

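The shallow tray's key is plainly on the upper-left wall at (165,185). Its corners are at (297,3), (605,308), (318,595) and (10,315).

```bash
python3 - <<'E'
from h import *
px=[(276+x/6,116+y/6) for x,y in [(297,2),(606,308),(318,596),(10,315)]]
s=ctrl.sense();R=np.array(s["tcp_rot"]);p=np.array(s["position"])
for sub in (0,1):
    P=square("w6",px,.050,sub=sub); c=P.mean(0)
    k=(P[0]+P[3])/2-c; print("key dir",np.degrees(np.arctan2(k[1],k[0])).round(2),"theta",np.degrees(np.arctan2(R[1,1],R[0,1])).round(2))
    print((R.T@(np.r_[c,.03]-p)*100).round(2))
E
```

```text
w6 shift 0.0 c [0.6341 0.0459] edges [64.5 62.7 64.5 62.7] ang edge0 -30.55 [-30.8 -30.3 -30.8 -30.3]
key dir 149.22 theta 12.94
[ 1.65  0.51 17.09]
w6 shift 1.8 c [0.6336 0.046 ] edges [67.2 63.5 63.9 64.3] ang edge0 -31.38 [-31.  -33.7 -30.2 -30.7]
key dir 149.41 theta 12.94
[ 1.67  0.47 17.09]
```

```bash
python3 -m crank '[{"travel":[0.8,0.25,0],"angular":[0,0,-6],"claw":100},{"travel":[1.66,0.49,0],"angular":[0,0,-13],"claw":100},{"travel":[1.66,0.49,0],"angular":[0,0,-20],"claw":100},{"travel":[1.66,0.49,0],"angular":[0,0,-27],"claw":100},{"travel":[1.66,0.49,0],"angular":[0,0,-34],"claw":100},{"travel":[1.66,0.49,0],"angular":[0,0,-41],"claw":100},{"travel":[1.66,0.49,0],"angular":[0,0,-48],"claw":100},{"travel":[1.66,0.49,0],"angular":[0,0,-55],"claw":100}]'
python3 -m crank '[{"travel":[0,0,0],"angular":[0,0,-7],"claw":100},{"travel":[0,0,0],"angular":[0,0,-14],"claw":100},{"travel":[0,0,0],"angular":[0,0,-21],"claw":100},{"travel":[0,0,0],"angular":[0,0,-28],"claw":100},{"travel":[0,0,0],"angular":[0,0,-35],"claw":100},{"travel":[0,0,0],"angular":[0,0,-42],"claw":100},{"travel":[0,0,0],"angular":[0,0,-49],"claw":100},{"travel":[0,0,0],"angular":[0,0,-56],"claw":100}]'
python3 -m crank '[{"travel":[0,0,0],"angular":[0,0,-7],"claw":100},{"travel":[0,0,2],"angular":[0,0,-14],"claw":100},{"travel":[0,0,4],"angular":[0,0,-20],"claw":100},{"travel":[0,0,7],"angular":[0,0,-25.4],"claw":100},{"travel":[0,0,10],"angular":[0,0,-25.4],"claw":100},{"travel":[0,0,11.5],"angular":[0,0,-25.4],"claw":100},{"travel":[0,0,12],"angular":[0,0,-25.4],"claw":100},{"travel":[0,0,12],"angular":[0,0,-25.4],"claw":100}]'
python3 - <<'E'
from h import *
s=ctrl.sense();R=np.array(s["tcp_rot"]);p=np.array(s["position"]);print(np.degrees(np.arctan2(R[1,1],R[0,1])),(R.T@(np.array([.6341,.0459,.024])-p)*100).round(2))
E
```

```text
clock: 20.45
position: [0.6339, 0.0464, 0.2008]
tcp_rot: [[-0.929, 0.369, 0.0], [0.369, 0.929, -0.0], [-0.0, 0.0, -1.0]]
contact_force: [-0.6, 0.2, 0.1]
opening: 1.003
gripper_force: 0.0
clock: 21.12
position: [0.6339, 0.0463, 0.2009]
tcp_rot: [[-0.826, -0.564, 0.0], [-0.564, 0.826, 0.0], [-0.0, -0.0, -1.0]]
contact_force: [-1.2, 0.6, 0.2]
opening: 0.999
gripper_force: 0.0
clock: 21.78
position: [0.6333, 0.0464, 0.0797]
tcp_rot: [[-0.509, -0.861, -0.002], [-0.861, 0.509, 0.0], [0.001, 0.002, -1.0]]
contact_force: [0.4, 0.3, 0.6]
opening: 1.003
gripper_force: 0.0
149.37799165313749 [-0.   -0.11  5.57]
```

```bash
python3 -m crank '[{"travel":[0,-0.05,1.5],"angular":[0,0,0],"claw":100},{"travel":[0,-0.05,3],"angular":[0,0,0],"claw":100},{"travel":[0,-0.05,4.5],"angular":[0,0,0],"claw":100},{"travel":[0,-0.05,5.5],"angular":[0,0,0],"claw":100},{"travel":[0,-0.05,5.7],"angular":[0,0,0],"claw":100},{"travel":[0,-0.05,5.7],"angular":[0,0,0],"claw":100},{"travel":[0,-0.05,5.7],"angular":[0,0,0],"claw":50},{"travel":[0,-0.05,5.7],"angular":[0,0,0],"claw":50}]'
python3 -m crank '[{"travel":[0,0,0],"angular":[0,0,0],"claw":50},{"travel":[0,0,0],"angular":[0,0,0],"claw":50},{"travel":[0,0,0],"angular":[0,0,0],"claw":50},{"travel":[0,0,0],"angular":[0,0,0],"claw":50},{"travel":[0,0,0],"angular":[0,0,0],"claw":50},{"travel":[0,0,0],"angular":[0,0,0],"claw":50},{"travel":[0,0,0],"angular":[0,0,0],"claw":50},{"travel":[0,0,0],"angular":[0,0,0],"claw":50}]'
python3 -m crank '[{"travel":[0,0,-0.5],"angular":[0,0,0],"claw":50},{"travel":[0,0,-2],"angular":[0,0,0],"claw":50},{"travel":[0,0,-4],"angular":[0,0,0],"claw":50},{"travel":[0,0,-6.5],"angular":[0,0,0],"claw":50},{"travel":[0,0,-9],"angular":[0,0,0],"claw":50},{"travel":[0,0,-12],"angular":[0,0,0],"claw":50},{"travel":[0,0,-14],"angular":[0,0,6],"claw":50},{"travel":[0,0,-14.5],"angular":[0,0,13],"claw":50}]'
python3 -m crank '[{"travel":[0,0,0],"angular":[0,0,7],"claw":50},{"travel":[0,0,0],"angular":[0,0,14],"claw":50},{"travel":[0,0,0],"angular":[0,0,21],"claw":50},{"travel":[0,0,0],"angular":[0,0,28],"claw":50},{"travel":[0,0,0],"angular":[0,0,35],"claw":50},{"travel":[0,0,0],"angular":[0,0,42],"claw":50},{"travel":[0,0,0],"angular":[0,0,49],"claw":50},{"travel":[0,0,0],"angular":[0,0,56],"claw":50}]'
python3 -m crank '[{"travel":[0,0,0],"angular":[0,0,7],"claw":50},{"travel":[0,0,0],"angular":[0,0,14],"claw":50},{"travel":[0,0,0],"angular":[0,0,21],"claw":50},{"travel":[0,0,0],"angular":[0,0,28],"claw":50},{"travel":[0,0,0],"angular":[0,0,35],"claw":50},{"travel":[0,0,0],"angular":[0,0,42],"claw":50},{"travel":[0,0,0],"angular":[0,0,49],"claw":50},{"travel":[0,0,0],"angular":[0,0,56],"claw":50}]'
python3 - <<'E'
from h import *
s=ctrl.sense();R=np.array(s["tcp_rot"]);p=np.array(s["position"]);print(np.degrees(np.arctan2(R[1,1],R[0,1])),(R.T@(np.array([.4973,-.2704,.165])-p)*100).round(2))
E
```

```text
clock: 22.45
position: [0.635, 0.0464, 0.025]
tcp_rot: [[-0.509, -0.861, 0.002], [-0.861, 0.509, -0.0], [-0.001, -0.002, -1.0]]
contact_force: [1.5, 0.3, 1.7]
opening: 0.747
gripper_force: 1.9
clock: 23.12
position: [0.6352, 0.0463, 0.0254]
tcp_rot: [[-0.509, -0.861, 0.003], [-0.861, 0.509, -0.0], [-0.001, -0.002, -1.0]]
contact_force: [-0.2, -1.1, 6.0]
opening: 0.737
gripper_force: 66.7
clock: 23.78
position: [0.6356, 0.0464, 0.1736]
tcp_rot: [[-0.693, -0.721, 0.006], [-0.721, 0.693, -0.0], [-0.004, -0.005, -1.0]]
contact_force: [-0.2, 0.7, -0.2]
opening: 0.732
gripper_force: 65.8
clock: 24.45
position: [0.6343, 0.0464, 0.1694]
tcp_rot: [[-0.985, 0.173, 0.0], [0.173, 0.985, -0.0], [-0.0, 0.0, -1.0]]
contact_force: [-0.2, -0.5, -1.1]
opening: 0.736
gripper_force: 65.7
clock: 25.12
position: [0.6342, 0.0464, 0.1694]
tcp_rot: [[-0.408, 0.913, 0.0], [0.913, 0.408, -0.0], [-0.0, 0.0, -1.0]]
contact_force: [0.0, 0.2, 0.1]
opening: 0.734
gripper_force: 65.7
24.054136863992873 [-23.35 -25.42   0.43]
```

```bash
python3 -m crank '[{"travel":[-1.5,-1.6,0],"angular":[0,0,2],"claw":50},{"travel":[-4,-4.4,0],"angular":[0,0,5],"claw":50},{"travel":[-6.5,-7.1,0],"angular":[0,0,8],"claw":50},{"travel":[-9,-9.8,0],"angular":[0,0,11],"claw":50},{"travel":[-11.5,-12.5,0],"angular":[0,0,11],"claw":50},{"travel":[-14,-15.2,0],"angular":[0,0,11],"claw":50},{"travel":[-16.5,-18,0],"angular":[0,0,11],"claw":50},{"travel":[-19,-20.7,0],"angular":[0,0,11],"claw":50}]'
python3 -m crank '[{"travel":[-2.1,-1.9,0],"angular":[0,0,0],"claw":50},{"travel":[-3.4,-3.8,0],"angular":[0,0,0],"claw":50},{"travel":[-3.4,-3.8,1],"angular":[0,0,0],"claw":50},{"travel":[-3.4,-3.8,2],"angular":[0,0,0],"claw":50},{"travel":[-3.4,-3.8,3],"angular":[0,0,0],"claw":50},{"travel":[-3.4,-3.8,4],"angular":[0,0,0],"claw":50},{"travel":[-3.4,-3.8,4.5],"angular":[0,0,0],"claw":50},{"travel":[-3.4,-3.8,4.5],"angular":[0,0,0],"claw":50}]'
python3 - <<'E'
from h import *
s=ctrl.sense();R=np.array(s["tcp_rot"]);p=np.array(s["position"]);print(np.degrees(np.arctan2(R[1,1],R[0,1])),(R.T@(np.array([.4972,-.2705,.090])-p)*100).round(2))
E
```

```text
clock: 25.78
position: [0.5232, -0.2136, 0.1695]
tcp_rot: [[-0.232, 0.973, 0.001], [0.973, 0.232, -0.0], [-0.0, 0.0, -1.0]]
contact_force: [1.4, 1.3, 0.6]
opening: 0.735
gripper_force: 65.8
clock: 26.45
position: [0.4951, -0.2528, 0.1221]
tcp_rot: [[-0.233, 0.972, -0.002], [0.972, 0.233, 0.002], [0.002, -0.002, -1.0]]
contact_force: [-0.3, -0.3, -0.8]
opening: 0.737
gripper_force: 65.8
13.481299718474201 [-1.78 -0.2   3.21]
```

```bash
python3 -m crank '[{"travel":[-0.9,-0.1,0.5],"angular":[0,0,0.4],"claw":50},{"travel":[-1.75,-0.2,1],"angular":[0,0,0.4],"claw":50},{"travel":[-1.75,-0.2,2],"angular":[0,0,0.4],"claw":50},{"travel":[-1.75,-0.2,2.8],"angular":[0,0,0.4],"claw":50},{"travel":[-1.75,-0.2,3.2],"angular":[0,0,0.4],"claw":50},{"travel":[-1.75,-0.2,3.2],"angular":[0,0,0.4],"claw":50},{"travel":[-1.75,-0.2,3.2],"angular":[0,0,0.4],"claw":50},{"travel":[-1.75,-0.2,3.2],"angular":[0,0,0.4],"claw":50}]'
python3 - <<'E'
from h import *
im,M=shot("wrist","w7")
s=ctrl.sense();R=np.array(s["tcp_rot"]);p=np.array(s["position"]);print(np.degrees(np.arctan2(R[1,1],R[0,1])),(R.T@(np.array([.4972,-.2705,.058])-p)*100).round(2))
g=cv2.cvtColor(im,cv2.COLOR_RGB2GRAY).astype(float); z=p[2]-.0074+.032
g4=np.load("pics/w4.npy"); 
print([(r,int(g[r,290:315].mean())) for r in range(205,245)])
for r in (215,220,225,230): print(r,((onplane(M,(322,r),z)-p)@R*1e3).round(1))
E
```

```text
clock: 27.12
position: [0.4975, -0.2715, 0.092]
tcp_rot: [[-0.225, 0.974, 0.0], [0.974, 0.225, -0.0], [-0.0, 0.0, -1.0]]
contact_force: [-1.0, 0.1, -0.9]
opening: 0.733
gripper_force: 65.8
13.008040236194656 [ 0.11 -0.01  3.42]
[(205, 47), (206, 46), (207, 56), (208, 83), (209, 92), (210, 90), (211, 89), (212, 88), (213, 87), (214, 86), (215, 85), (216, 85), (217, 86), (218, 75), (219, 48), (220, 43), (221, 44), (222, 45), (223, 45), (224, 45), (225, 45), (226, 45), (227, 45), (228, 45), (229, 44), (230, 46), (231, 52), (232, 60), (233, 71), (234, 79), (235, 82), (236, 80), (237, 80), (238, 80), (239, 80), (240, 81), (241, 80), (242, 81), (243, 81), (244, 80)]
215 [[ 31.8  -0.  -24.6]]
220 [[ 29.8  -0.  -24.6]]
225 [[ 27.8  -0.  -24.6]]
230 [[ 25.8  -0.  -24.6]]
```

```bash
python3 -m crank '[{"travel":[0,0,0.5],"angular":[0,0,0],"claw":50},{"travel":[0,0,1],"angular":[0,0,0],"claw":50},{"travel":[0,0,1.5],"angular":[0,0,0],"claw":50},{"travel":[0,0,1.9],"angular":[0,0,0],"claw":50},{"travel":[0,0,2.3],"angular":[0,0,0],"claw":50},{"travel":[0,0,2.6],"angular":[0,0,0],"claw":50},{"travel":[0,0,2.7],"angular":[0,0,0],"claw":50},{"travel":[0,0,2.7],"angular":[0,0,0],"claw":50}]'
python3 -m crank '[{"travel":[0,0,0.1],"angular":[0,0,0],"claw":50},{"travel":[0,0,0.2],"angular":[0,0,0],"claw":50},{"travel":[0,0,0.3],"angular":[0,0,0],"claw":50},{"travel":[0,0,0.4],"angular":[0,0,0],"claw":50},{"travel":[0,0,0.5],"angular":[0,0,0],"claw":50},{"travel":[0,0,0.55],"angular":[0,0,0],"claw":50},{"travel":[0,0,0.55],"angular":[0,0,0],"claw":50},{"travel":[0,0,0.55],"angular":[0,0,0],"claw":50}]'
```

```text
clock: 27.83
position: [0.4972, -0.2714, 0.0644]
tcp_rot: [[-0.225, 0.974, -0.001], [0.974, 0.225, 0.0], [0.0, -0.0, -1.0]]
contact_force: [0.9, 0.6, -1.1]
opening: 0.735
gripper_force: 65.8
clock: 28.5
position: [0.4973, -0.2715, 0.0593]
tcp_rot: [[-0.225, 0.974, -0.0], [0.974, 0.225, 0.0], [0.0, -0.0, -1.0]]
contact_force: [1.1, 0.2, -0.0]
opening: 0.737
gripper_force: 65.8
```

```bash
python3 -m crank '[{"travel":[0,0,0.04],"angular":[0,0,0],"claw":50},{"travel":[0,0,0.08],"angular":[0,0,0],"claw":50},{"travel":[0,0,0.12],"angular":[0,0,0],"claw":50},{"travel":[0,0,0.16],"angular":[0,0,0],"claw":50},{"travel":[0,0,0.18],"angular":[0,0,0],"claw":50},{"travel":[0,0,0.18],"angular":[0,0,0],"claw":50},{"travel":[0,0,0.18],"angular":[0,0,0],"claw":50},{"travel":[0,0,0.18],"angular":[0,0,0],"claw":50}]'
```

```text
clock: 29.17
position: [0.4974, -0.2716, 0.0583]
tcp_rot: [[-0.225, 0.974, 0.001], [0.974, 0.225, -0.001], [-0.001, 0.0, -1.0]]
contact_force: [-2.5, 2.7, 9.2]
opening: 0.737
gripper_force: 67.0
```

Contact came at 0.0583 m, against 0.0584 m predicted for fully home. I'll release, back off and check.

```bash
python3 -m crank '[{"travel":[0,0,0],"angular":[0,0,0],"claw":80},{"travel":[0,0,0],"angular":[0,0,0],"claw":100},{"travel":[0,0,0],"angular":[0,0,0],"claw":100},{"travel":[0,0,-1],"angular":[0,0,0],"claw":100},{"travel":[0,0,-4],"angular":[0,0,0],"claw":100},{"travel":[0,0,-8],"angular":[0,0,0],"claw":100},{"travel":[0,0,-12],"angular":[0,0,0],"claw":100},{"travel":[0,0,-14],"angular":[0,0,0],"claw":100}]'
python3 -m crank '[{"travel":[0,0,0],"angular":[0,0,0],"claw":100},{"travel":[0,0,0],"angular":[0,0,0],"claw":100},{"travel":[0,0,0],"angular":[0,0,0],"claw":100},{"travel":[0,0,0],"angular":[0,0,0],"claw":100},{"travel":[0,0,0],"angular":[0,0,0],"claw":100},{"travel":[0,0,0],"angular":[0,0,0],"claw":100},{"travel":[0,0,0],"angular":[0,0,0],"claw":100},{"travel":[0,0,0],"angular":[0,0,0],"claw":100}]'
python3 - <<'E'
from h import *
a,_=shot("wrist","w8");b,_=shot("scene","s8")
f=lambda i,y,x:cv2.resize(i[y:y+133,x:x+133,::-1],(400,400),interpolation=cv2.INTER_CUBIC)
cv2.imwrite("pics/v8.png",np.hstack([f(a,120,255),cv2.resize(b[240:330,190:280,::-1],(400,400),interpolation=cv2.INTER_CUBIC)]))
E
```

```text
clock: 29.83
position: [0.4981, -0.2721, 0.2029]
tcp_rot: [[-0.225, 0.974, 0.004], [0.974, 0.225, -0.003], [-0.004, 0.004, -1.0]]
contact_force: [1.4, -0.9, -0.1]
opening: 1.002
gripper_force: 0.0
clock: 30.5
position: [0.4972, -0.2715, 0.1971]
tcp_rot: [[-0.225, 0.974, -0.001], [0.974, 0.225, 0.0], [0.001, -0.0, -1.0]]
contact_force: [-0.8, 0.1, -0.4]
opening: 1.002
gripper_force: 0.0
```

View pics/v8.png

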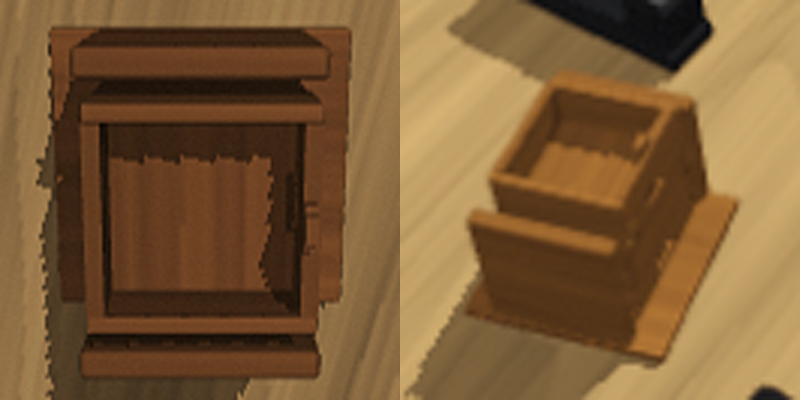

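Both views show the shallow tray level and square on the deep tray between the cheeks (left crop about (200,210)), with the keys in line on the dock's +x side.

```bash
python3 -c "
from workcell import ctrl
print(ctrl.close_job())"
```

```text
the job is handed in; nothing more can be done
None
```

The desk tidy is together: the deep tray is seated in the dock with the shallow tray stacked on it, both level and released in the final pictures, and the job was handed in at about 30.6 s.

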